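Gauge the hard settling in a paint sample pot

ROBOT

A 7-joint arm with a two-finger parallel gripper is mounted at the origin on the work surface. World frame = base frame: x ahead of the robot, y to its left, z up, the work surface at z = 0. Lengths are in m, angles in rad, forces in N, time in s.
With the tool pointing down it reaches from about 0.425 to 0.875 m from the base axis. Payload 4.7 kg.
Tool frame: the origin (TCP) lies between the finger pads; the fingertips stand 14 mm ahead of it and the grasp point (between the pads) lies 5 mm behind it; z points along the fingers, y is the line along which they close (so a half turn about z gives the same grasp; the last joint's range is limited). The gripper opens to 87 mm and grips with 3 to 60 N. Pads are 19 mm wide; open, the fingers measure 117 mm over their backs; the gripper's body (75 mm by 190 mm) begins 51 mm behind the grasp point.
Start: joints at [-1.324, 0.321, -0.07, 1.45, 0.023, 1.371, -0.057], TCP at [0.15, 0.632, 0.237] pointing down, gripper open.
Joint ranges: [-2.86, 2.86], [-0.3, 2.09], [-1.38, 1.24], [0.06, 2.45], [-1.56, 4.7], [0.09, 2.05], [-2.69, 2.69]. Speed limits (rad/s): [2.57, 2.57, 3.14, 3.14, 3.14, 3.14, 3.14].

INTERFACE

Orientations are given as a rotation vector (axis times angle).
In Python, from bench import ctrl gives the robot as it stands.
- The arm moves only by the shell command python3 -m inch 'ROWS' [OPENING] [FORCE]. ROWS is JSON, a list of rows, each a list of 6 numbers: the shift along the world's x, y, z in mm, then the turn, a rotation vector about the world's x, y, z in degrees. In form: [[tx, ty, tz, rx, ry, rz], ...]. A call has 1 to 20 rows; each row is the pose to reach, as a shift and turn from the pose commanded when the call began; what a row does not reach only later rows make up. A row lasts 1/8 s, in which the tool goes at most 62.5 mm and 10.7 degrees, less where a joint would pass 70% of its speed; a pose out of reach is approached as far as the arm can. A call with a gripper value outside its range is refused whole. OPENING is the finger opening in mm, from 0 to 87, set as the call begins (- or left out, the last holds). The fingers move at their own pace and stop on an object; FORCE is the grip in N (left out, the last holds). Time passes only in rows, so rows that repeat a pose let the fingers close. It gives the time, the measured TCP pose, the force, the opening and the grip force at its end, in the units of the state.
- ctrl.get_state(): the state, without advancing time (a new reading comes with each control period).
- ctrl.get_image(name): name is "scene" or "top" or "wrist"; returns (picture, depth): 400x640x3 uint8, red, green, blue; 400x640 float32, m along the optical axis (not along the pixel's ray), 0 where there is no reading.
- ctrl.camera_params(name): a dict with "mtx" (3x3 intrinsics, pixels), "T" (4x4, takes a point from camera to world coordinates). Camera axes: x right, y down, z forward; pixel columns grow to the right and rows downward; lengths in m; the calibration is good to about 2 mm. A picture is of the moment at which its call begins: read the wrist's pose just before it. camera_params takes no time and is no camera call; for the wrist camera it gives the pose at the moment of the call.
- ctrl.close_job(): hands the job in; it is judged then, once.
The state is a dict: "time": time; "joint_positions": joint angles; "qd": joint speeds; "joint_torque": joint torques, N m; "position": TCP position; "tool_rot": TCP orientation; "ft_force": force on the tool from outside, world axes, zero at the start; "torque": the same for the moment, N m; "grip_width": opening from 0.0 (shut) to 1.0 (fully open); "grip_force": force on a finger pad.
Only numpy, scipy, OpenCV 4.12 (cv2) and the standard library are available. Lean on these libraries where they do the work, as an engineer would, in place of code of your own. Each camera call takes 0.05 s, during which the arm holds its last target. There are 200 camera calls.

TASK

Take the depth gauge (black handle, red marker ring) out of the blue rack and lower its rod through the guide of the sample pot with the orange lid. Keep pushing it down, past the steady drag of the marker ring that the guide slides up the rod, until the rod stands firmly on the hard deposit; lean on it with about 10 N for a moment, and never push it harder than 25 N. Then let go and leave the gauge standing upright in the pot with its ring resting on the guide to mark the depth, and leave the other things on the bench where they are.

Things in the scene. Friction and masses are not known exactly. Their poses are not given: they have to be found in the camera images.
- gauge: Loose depth gauge, upright in one of the rack's two holes. Steel rod 10 mm in diameter, 150 mm long below the handle, 3 mm chamfer at its foot; round black handle with thin steel bands, 24 mm in diameter, 50 mm tall (150 to 200 mm above the tip). A red marker ring sits on the rod. Origin at the rod's tip, z along the rod towards the handle. Mass 0.15 to 0.25 kg.
- gauge_tip (a point): the lower end of the gauge's rod (same point as its origin)
- gauge_grip (a point): middle of the gauge's black handle, 175 mm above the tip: where to grip
- ring (a joint): slide of the red marker ring (28 mm in diameter, 12 mm tall) up the gauge's rod, m: 0 = its underside 40 mm above the tip (start, its lowest place), grows towards the handle, at most 0.09. It drags on the rod with a steady 4 N, more than the gauge weighs: it does not slide by its own weight, and a gauge let go too early hangs on its ring.
- ring_foot (a point): centre of the underside of the red marker ring, on the rod's axis
- pot: White sample pot, 84 mm in diameter, with an ORANGE lid (90 mm, top 95 mm above the bench), fixed. Origin: centre of its underside. On the lid a steel guide block 36 x 36 mm, its flat top 124 mm above the bench; through it, on the pot's axis, a round hole 12.4 mm in diameter, 36 mm long, with a 3 mm chamfer at its mouth. Below it the pot is empty down to the hard deposit.
- guide_mouth (a point): centre of the guide hole in the top face of the guide block, 124 mm above the bench
- cake: the hard, level deposit inside the orange-lidded pot, out of sight. Its origin is at the pot's inner floor, 4 mm above the bench, and tells nothing of its thickness: its top lies anywhere from 78 to 108 mm below the top of the guide block and must be felt. It does not give under the rod.
- rack: Blue block 75 x 165 mm, 46 mm tall, fixed to the bench, origin at the centre of its underside. Two round holes 12.4 mm in diameter and 40 mm deep at y = -50 and +50 mm; one holds the gauge, its red ring resting on the block's top, the other the stirrer.
- stirrer: bystander: clear glass rod 10 mm in diameter, 120 mm long, with a black rubber stop, upright (top 126 mm above the bench) in the other hole of the rack; origin at its lower end
- pot_blue: bystander: like the orange-lidded pot but with a BLUE lid and a black rubber stopper (top 113 mm above the bench), in a steel foot 104 mm in diameter; fixed
- pot_green: bystander: the same with a GREEN lid; fixed
- jar: bystander: amber glass jar with a black cap, 60 mm in diameter, 95 mm tall, loose
- cup: bystander: steel cup, 70 mm in diameter, 60 mm tall, loose
- spatula: bystander: spatula lying on the bench, loose
There are look-alikes about, which are no part of the job. There is more than one size of the gauge; the job needs the middle-sized.

How it is judged:
On the way, in this order (a step that is already met when the one before it is completed fails the run):
1. the rod is in the guide of the orange-lidded pot, its tip at least 15 mm below the guide's mouth (z of gauge_tip in the frame of pot below 0.109 m and horizontal distance between gauge_tip and guide_mouth below 0.006 m), for 0.1 s.
2. the rod is pressed on the deposit with at least 3 N for 0.3 s, with the ring down on the guide (contact force between gauge and cake above 3 N and z of ring_foot in the frame of pot below 0.1265 m), for 0.3 s.
At the end, for the whole second after the job is handed in: The gauge stands released and at rest in the guide of the orange-lidded pot, upright within 0.15 rad, its tip touching the deposit, its ring's underside within 3 mm of the guide's top face and within 6 mm of the guide's axis (contact force between gauge and cake above 0.1 N and horizontal distance between ring_foot and guide_mouth below 0.006 m and z of ring_foot in the frame of pot between 0.121 and 0.127 m and angle between gauge's own z axis and vertical below 0.15 rad and linear speed of gauge below 0.02 m/s).
It fails at once if the deposit is pressed with more than 25 N (contact force between gauge and cake above 25 N).
It fails at once if the pot or its guide is pushed by the gauge with more than 25 N (contact force between gauge and pot above 25 N).
It fails at once if another thing on the bench is moved more than 30 mm (distance of any of stirrer, jar, cup, spatula from where it was at the start of the episode above 0.03 m).
It also fails if it takes over 54 s, if anything falls off the work surface, if the arm or the gripper's body presses on something with over 40 N, if the wrist force passes 120 N, or if a joint passes its speed limit or range.

## Working session

There is one attempt and no reset: what is moved stays moved. The work goes in short steps, Python scripts to look and compute and a shell command to move; the robot and the scene stay as the last step left them, time stands still between calls to the robot, and variables do not carry over. Pictures are saved under pics/ and viewed, at most 13 in all, crops included, and the job is handed in when it is done.

```bash
mkdir -p pics; ls
python3 - <<'E'
from bench import ctrl
import cv2,numpy as np
s=ctrl.get_state();print(s)
for n in("scene","top"):
    im,d=ctrl.get_image(n);cv2.imwrite(f"pics/{n}0.png",im[:,:,::-1]);np.savez(f"pics/{n}0.npz",im=im,d=d,**ctrl.camera_params(n))
    print(n,ctrl.camera_params(n))
E
```

```text
pics
{'time': 0.0, 'joint_positions': array([-1.32386976,  0.32182154, -0.07005772,  1.45164302,  0.02258282,
        1.37079734, -0.05686876]), 'qd': array([-1.89076138e-03,  2.63117596e-04,  5.85098518e-04, -1.77523649e-03,
       -1.18976367e-03,  2.27236628e-05, -8.84380410e-04]), 'joint_torque': array([-1.41976589e-04, -4.91280019e+01, -4.04051598e-01, -3.12529886e+01,
       -6.39930367e-02,  4.35029995e-02,  1.57211844e-04]), 'position': array([0.14991278, 0.63194848, 0.23547827]), 'tool_rot': array([-3.64832319e-01, -3.12020405e+00,  2.95045204e-03]), 'ft_force': array([-0.27057448, -0.55610084,  0.25956686]), 'torque': array([-0.04749496,  0.00749488, -0.00396761]), 'grip_force': 0.0, 'grip_width': 0.995545109654235}
scene {'mtx': array([[519.59973963,   0.        , 313.32059396],
       [  0.        , 519.59973963, 202.73885798],
       [  0.        ,   0.        ,   1.        ]]), 'T': array([[ 0.67308998,  0.43202187, -0.60025577,  1.30364316],
       [ 0.73944731, -0.37892578,  0.5564467 , -0.6989994 ],
       [ 0.01294476, -0.81839621, -0.57450856,  0.88226581],
       [ 0.        ,  0.        ,  0.        ,  1.        ]])}
top {'mtx': array([[450.8680678 ,   0.        , 314.99562876],
       [  0.        , 450.8680678 , 198.23570906],
       [  0.        ,   0.        ,   1.        ]]), 'T': array([[ 0.00867335, -0.98094701,  0.19408176,  0.25500939],
       [-0.99990824, -0.01052768, -0.00852496,  0.02063172],
       [ 0.01040577, -0.19399001, -0.98094831,  1.5601678 ],
       [ 0.        ,  0.        ,  0.        ,  1.        ]])}
```

View pics/scene0.png

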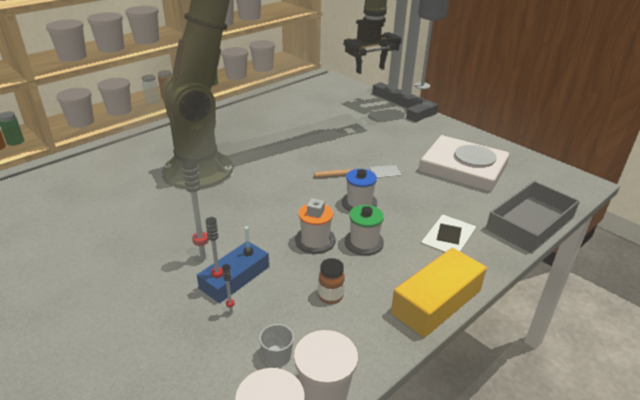

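View pics/top0.png

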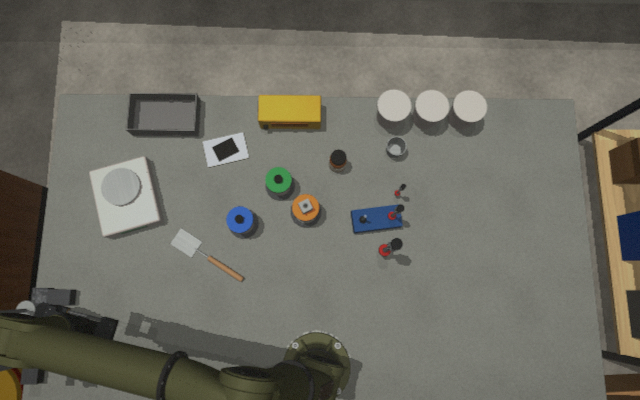

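The two views show three gauges: large (scene 192,175; ring 200,238, standing on the bench), middle (212,230; ring 217,272, in the blue rack) and small (227,272; ring 230,303, on the bench). The middle one, in the rack, fits the description. The orange pot is at scene (316,225) and top (306,208). I'll confirm with an enlarged crop and measure.

```bash
cat > h.py <<'E'
import numpy as np,cv2
def load(n): return np.load(f"pics/{n}.npz")
def ray(f,uv,z):
    T=f['T'];d=T[:3,:3]@np.linalg.inv(f['mtx'])@np.array([uv[0],uv[1],1.]);o=T[:3,3]
    return o+d*(z-o[2])/d[2]
def proj(f,p):
    T=f['T'];c=T[:3,:3].T@(np.array(p)-T[:3,3]);q=f['mtx']@c;return q[:2]/q[2]
def blobs(f,lo,hi,amin=8):
    hsv=cv2.cvtColor(f['im'],cv2.COLOR_RGB2HSV);m=cv2.inRange(hsv,np.array(lo),np.array(hi))
    n,l,s,c=cv2.connectedComponentsWithStats(m)
    return m,[(c[i].round(1),s[i]) for i in range(1,n) if s[i][4]>=amin],l
E
python3 - <<'E'
from h import *
t=load('top0');s=load('scene0')
for nm,f in(('top',t),('scene',s)):
    for c,lo,hi in(('blue',(105,120,40),(125,255,255)),('orange',(6,160,120),(16,255,255)),('red',(0,170,90),(4,255,255))):
        print(nm,c,[(list(map(float,b[0])),b[1].tolist()) for b in blobs(f,lo,hi,12)[1]])
a=cv2.resize(s['im'][150:320,150:350],(800,680))[:600]
b=cv2.resize(t['im'][165:270,280:420],(800,600),interpolation=cv2.INTER_CUBIC)
cv2.imwrite('pics/c1.png',cv2.resize(s['im'][155:320,165:275],(400,600))[:,:,::-1]);
cv2.imwrite('pics/c2.png',b[:,:,::-1])
o=np.hstack([cv2.resize(s['im'][155:320,165:275],(400,600)),cv2.resize(t['im'][185:265,365:418],(400,600))]);cv2.imwrite('pics/c.png',o[:,:,::-1])
E
```

```text
top blue [([374.8, 218.7], [352, 205, 50, 27, 889]), ([239.4, 219.4], [227, 207, 26, 26, 493]), ([629.7, 235.3], [618, 211, 22, 49, 922])]
top orange [([305.4, 207.8], [293, 195, 26, 26, 367])]
top red [([390.5, 215.6], [389, 212, 5, 7, 15]), ([382.8, 250.1], [379, 245, 11, 11, 49])]
scene blue [([361.0, 178.2], [346, 169, 30, 17, 322]), ([241.2, 259.7], [219, 244, 48, 35, 667]), ([206.2, 271.1], [198, 265, 16, 11, 61]), ([215.9, 282.1], [206, 278, 19, 11, 133])]
scene orange [([315.5, 215.8], [299, 205, 34, 19, 321])]
scene red [([218.3, 272.1], [213, 269, 9, 6, 18])]
```

View pics/c.png

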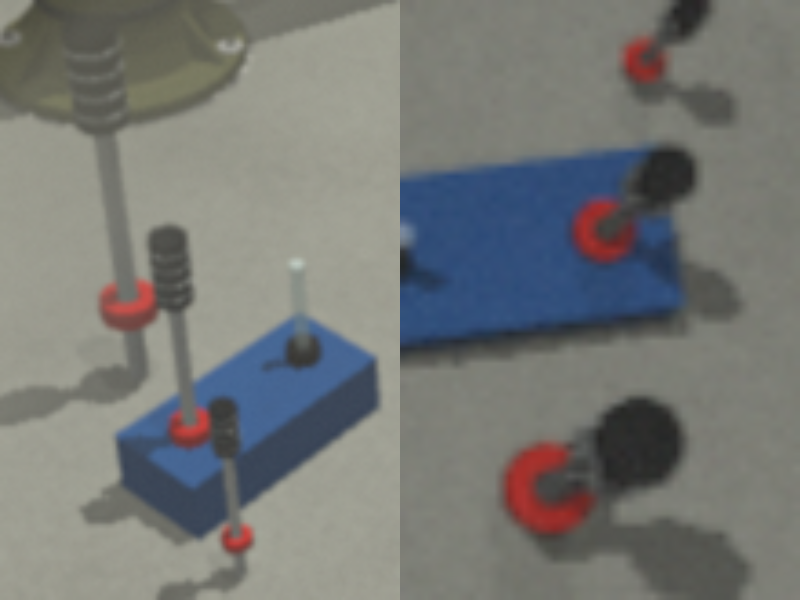

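View pics/c2.png

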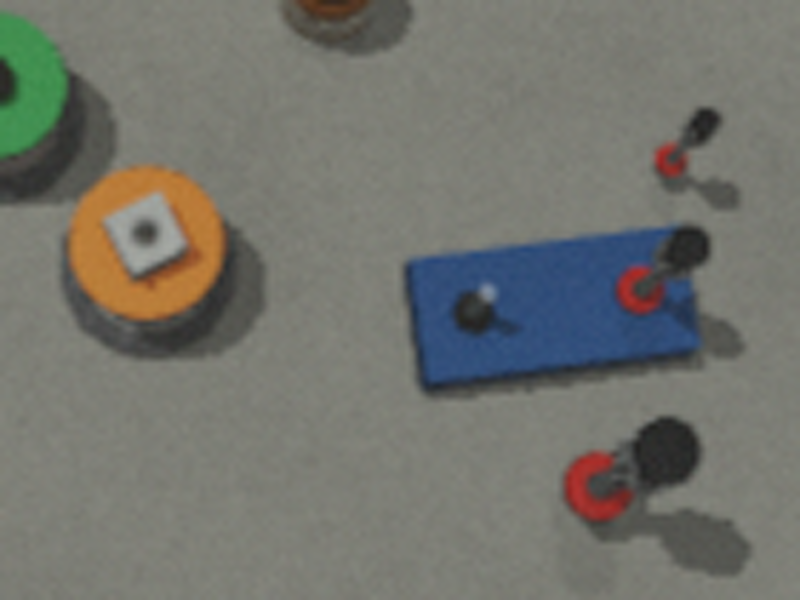

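The crops confirm the middle gauge in the rack. In the top view its handle top is at (400.5,208) and its ring at (392,216). The guide hole is at (305.7,205.8).

Run:
```python
from h import *
np.set_printoptions(precision=4,suppress=True)
t=load('top0');s=load('scene0')
def cen(f,win,lo,hi):
    m,_,_=blobs(f,lo,hi);k=np.zeros_like(m);x0,y0,x1,y1=win;k[y0:y1,x0:x1]=m[y0:y1,x0:x1]
    c=max(cv2.findContours(k,cv2.RETR_EXTERNAL,cv2.CHAIN_APPROX_NONE)[0],key=cv2.contourArea)
    return cv2.minEnclosingCircle(c),cv2.minAreaRect(c)
rc=cen(t,(384,206,401,226),(0,120,60),(8,255,255));print('ring',rc,ray(t,rc[0][0],.058))
# dark handle top
h=cen(t,(392,202,408,216),(0,0,0),(179,140,62));print('handle',h[0],ray(t,h[0][0],.2055))
o=cen(t,(288,190,325,226),(5,120,80),(18,255,255));print('lid',o[0],ray(t,o[0][0],.095))
k=cen(t,(345,200,410,236),(105,100,40),(125,255,255));print('rack',k[1],ray(t,k[1][0],.046))
print('guide',ray(t,(305.7,205.8),.124))
oc=cen(s,(290,195,345,232),(5,120,80),(18,255,255));print('scene lid',oc[0])
p=ray(t,(305.7,205.8),.124);print('guide in scene',proj(s,p))
p=ray(t,h[0][0],.2055);print('handle top in scene',proj(s,p), 'ring', proj(s,ray(t,rc[0][0],.058)))
big=cv2.hconcat([cv2.resize(s['im'][190:230,295:335],(600,600)),])
o=np.hstack([cv2.resize(s['im'][195:225,300:330],(400,400)),cv2.resize(s['im'][205:235,195:225],(400,400))]);cv2.imwrite('pics/d.png',o[:,:,::-1])
```

```text
ring (((391.5, 215.1666717529297), 3.2059926986694336), ((391.5, 215.0), (6.0, 5.0), 90.0)) [ 0.4967 -0.2513  0.058 ]
handle ((398.5, 209.5), 5.700977325439453) [ 0.4907 -0.2465  0.2055]
lid ((305.3153076171875, 207.5026397705078), 13.767047882080078) [0.5134 0.0396 0.095 ]
rack ((376.2006530761719, 218.05477905273438), (22.043060302734375, 48.69308853149414), 82.64761352539062) [ 0.4882 -0.2012  0.046 ]
guide [0.5139 0.038  0.124 ]
scene lid ((315.5, 213.0), 16.77060890197754)
guide in scene [314.733  202.7767]
handle top in scene [211.4316 217.0913] ring [217.42   270.0311]
```

View pics/d.png

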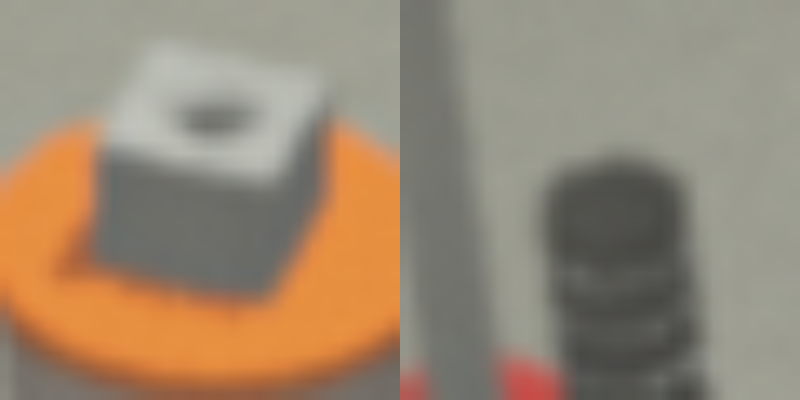

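```bash
cat >> h.py <<'E'
def tri(fs,uvs):
    A=np.zeros((3,3));b=np.zeros(3)
    for f,uv in zip(fs,uvs):
        d=f['T'][:3,:3]@np.linalg.inv(f['mtx'])@np.array([uv[0],uv[1],1.]);d/=np.linalg.norm(d)
        P=np.eye(3)-np.outer(d,d);A+=P;b+=P@f['T'][:3,3]
    return np.linalg.solve(A,b)
E
python3 - <<'E'
from h import *
from bench import ctrl
from scipy.spatial.transform import Rotation as R
np.set_printoptions(precision=4,suppress=True)
t=load('top0');s=load('scene0')
print('guide',tri((t,s),((305.7,205.8),(315.9,203.8))),ray(s,(315.9,203.8),.124))
print('handle',tri((t,s),((400.5,208.),(211.4,220.5))),ray(t,(400.5,208),.206),ray(s,(211.4,220.5),.206))
print('ring',ray(t,(392,215.8),.058))
# big: ring & handle top
print('big top',tri((t,s),((396.5,243.8),(190.5,161))))
st=ctrl.get_state();Rt=R.from_rotvec(st['tool_rot']).as_matrix()
w=ctrl.camera_params('wrist');print(Rt);print('cam in tool',Rt.T@(w['T'][:3,3]-st['position']));print(Rt.T@w['T'][:3,:3]);print(w['mtx'])
E
```

```text
guide [0.5153 0.0391 0.1209] [0.5192 0.0372 0.124 ]
handle [ 0.4966 -0.2523  0.2024] [ 0.4953 -0.2526  0.206 ] [ 0.5016 -0.2536  0.206 ]
ring [ 0.4946 -0.253   0.058 ]
big top [ 0.3788 -0.2207  0.2868]
[[-0.973   0.2307 -0.0003]
 [ 0.2307  0.973  -0.0017]
 [-0.0001 -0.0017 -1.    ]]
cam in tool [ 0.0779 -0.0009 -0.1475]
[[-0.0001 -0.9593 -0.2824]
 [ 1.     -0.0002  0.0002]
 [-0.0002 -0.2824  0.9593]]
[[321.5078   0.     322.0106]
 [  0.     321.5078 200.06  ]
 [  0.       0.       1.    ]]
```

```bash
python3 -m inch '[[0,0,40,0,0,0],[26,-42,60,0,0,-10],[366,-594,95,0,0,-130],[366,-594,95,0,0,-130],[366,-594,95,0,0,-130],[366,-594,95,0,0,-130],[366,-594,95,0,0,-130],[366,-594,95,0,0,-130],[366,-594,95,0,0,-130],[366,-594,95,0,0,-130],[366,-594,95,0,0,-130],[366,-594,95,0,0,-130],[366,-594,95,0,0,-130],[366,-594,95,0,0,-130],[366,-594,95,0,0,-130],[366,-594,95,0,0,-130],[366,-594,95,0,0,-130],[366,-594,95,0,0,-130]]'
cat > look.py <<'E'
import sys
from h import *
from bench import ctrl
st=ctrl.get_state();p=ctrl.camera_params('wrist');im,d=ctrl.get_image('wrist')
np.savez(f'pics/{sys.argv[1]}.npz',im=im,d=d,pos=st['position'],rot=st['tool_rot'],**p);cv2.imwrite(f'pics/{sys.argv[1]}.png',im[:,:,::-1])
print(st['time'],st['position'],st['tool_rot'],st['joint_positions'].round(2),st['ft_force'].round(2))
E
python3 look.py w1
```

```text
time: 2.35
position: [0.5158, 0.039, 0.3316]
tool_rot: [-2.981, -0.99, -0.0]
ft_force: [0.3, -0.4, -0.3]
grip_width: 1.0
grip_force: 0.0
2.35 [0.51581366 0.03904142 0.33164498] [-2.98138460e+00 -9.90287968e-01 -1.93781659e-04] [-0.7  -0.01  0.57  1.64  0.01  1.51 -1.06] [ 0.25 -0.36 -0.33]
```

View pics/w1.png

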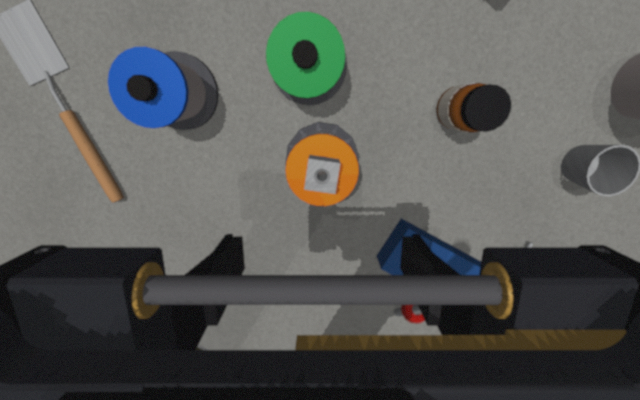

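The wrist view shows the orange lid at (322,170) with the guide hole at about (321,175). The rack is at about (420,255), partly hidden by a finger. I'll work out the guide position from this view.

Run:
```python
from h import *
np.set_printoptions(precision=4,suppress=True)
f=load('w1')
hsv=cv2.cvtColor(f['im'],cv2.COLOR_RGB2HSV)
m=cv2.inRange(hsv,(0,0,110),(179,60,255));k=np.zeros_like(m);k[150:200,298:347]=m[150:200,298:347]
c=max(cv2.findContours(k,cv2.RETR_EXTERNAL,cv2.CHAIN_APPROX_NONE)[0],key=cv2.contourArea);r=cv2.minAreaRect(c);print(r,ray(f,r[0],.124))
g=f['im'].mean(2)[168:183,314:330];print(g.astype(int))
w=np.clip(170-g,0,None);w=np.where(g<np.median(g)-15,np.median(g)-g,0);yy,xx=np.mgrid[168:183,314:330];u=((w*xx).sum()/w.sum(),(w*yy).sum()/w.sum());print('hole',u,ray(f,u,.124))
m=cv2.inRange(hsv,(5,120,80),(18,255,255));c=max(cv2.findContours(m[:230],cv2.RETR_EXTERNAL,cv2.CHAIN_APPROX_NONE)[0],key=cv2.contourArea)
e=cv2.fitEllipse(cv2.convexHull(c));print('lid',e,ray(f,e[0],.095))
```

```text
((322.01995849609375, 175.3599853515625), (31.536964416503906, 31.254119873046875), 8.130102157592773) [0.5166 0.0395 0.124 ]
[[157 160 158 156 151 145 139 138 137 144 151 155 158 158 158 161]
 [158 157 154 143 133 127 120 117 118 124 132 142 148 156 158 161]
 [159 152 141 127 117 110 107 105 106 110 115 122 132 144 153 159]
 [155 141 125 111 104 102  96  95  93  98  99 111 120 131 141 151]
 [147 130 116 103  95  88  88  87  82  83  88  96 111 121 132 146]
 [138 122 109  96  82  81  83  82  80  81  82  84 100 115 127 141]
 [135 118 106  85  72  76  76  77  78  80  79  78  90 108 124 137]
 [132 120 107  80  66  67  73  77  76  80  78  79  84 106 124 134]
 [132 123 105  80  64  67  72  74  76  79  77  77  86 108 125 136]
 [137 127 109  86  71  68  74  75  76  78  77  79  90 113 127 137]
 [141 130 118  97  78  71  74  75  78  78  79  83 101 121 132 140]
 [146 134 124 112  94  83  79  76  79  81  86  98 116 129 136 145]
 [151 140 130 124 114 105  95  91  89  94 105 119 128 135 141 150]
 [151 144 134 129 125 120 113 110 107 113 120 128 134 137 143 150]
 [149 144 139 135 128 127 122 124 124 125 128 130 135 141 147 150]]
hole (np.float64(321.33635774465336), np.float64(175.52505940807953)) [0.516 0.04  0.124]
lid ((321.7239685058594, 169.58367919921875), (72.7126693725586, 73.57630157470703), 109.29672241210938) [0.5171 0.0403 0.095 ]
```

```bash
python3 -m inch '[[-7,-58,0,0,0,0],[-12,-116,0,0,0,0],[-16,-174,0,0,0,0],[-19,-232,0,0,0,0],[-19,-291,0,0,0,0],[-19,-291,0,0,0,0],[-19,-291,0,0,0,0]]'
python3 look.py w2
```

```text
time: 3.28
position: [0.4971, -0.2519, 0.3314]
tool_rot: [-2.982, -0.988, 0.0]
ft_force: [-0.2, 0.8, -0.7]
grip_width: 0.998
grip_force: 0.0
3.275 [ 0.4971316  -0.25194301  0.33138093] [-2.98154252e+00 -9.88095835e-01  2.43222010e-04] [-0.39  0.11  0.89  1.56 -0.09  1.51 -0.43] [-0.15  0.76 -0.67]
```

View pics/w2.png

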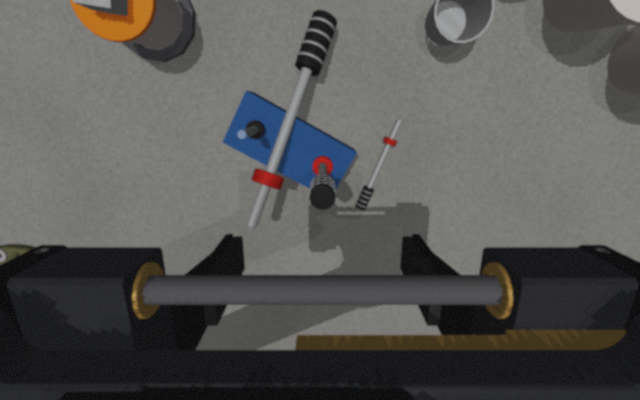

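The wrist view shows that the two look-alike gauges, which stood loose on the bench, have toppled. The big one lies across the rack from (315,40) to (253,225), and the small one lies at (380,165). The middle gauge is still upright in its hole, with its handle top at (322,195) and ring at (322,163). The stirrer is also still upright at (250,130). Next I'll measure the gauge position.

Run:
```python
from h import *
np.set_printoptions(precision=4,suppress=True)
f=load('w2');hsv=cv2.cvtColor(f['im'],cv2.COLOR_RGB2HSV)
def cn(m,x0,y0,x1,y1):
    k=np.zeros_like(m);k[y0:y1,x0:x1]=m[y0:y1,x0:x1];return max(cv2.findContours(k,cv2.RETR_EXTERNAL,cv2.CHAIN_APPROX_NONE)[0],key=cv2.contourArea)
r=cn(cv2.inRange(hsv,(0,150,70),(8,255,255)),305,145,340,180);e=cv2.minEnclosingCircle(r);print('ring',e,ray(f,e[0],.058))
g=f['im'].mean(2);print(g[180:214,322].astype(int));print(g[197,304:342].astype(int))
d=f['d'];print('depth',d[197,322],d[190:204:3,322])
b=cn(cv2.inRange(hsv,(105,100,40),(125,255,255)),220,85,360,195);print('rackrect',cv2.minAreaRect(b))
for uv in((285,140),(253,224),(316,25),(267,178)):
    z=d[uv[1],uv[0]];p=f['T']@np.r_[np.linalg.inv(f['mtx'])@[uv[0]*z,uv[1]*z,z],1];print('big',uv,p[:3])
for v in (195,197):
    print('handle',ray(f,(322,v),.206))
```

```text
ring ((322.44287109375, 165.87142944335938), 9.038805961608887) [ 0.497  -0.2526  0.058 ]
[77 68 71 52 36 31 37 35 39 38 37 33 34 35 36 35 35 30 33 31 32 32 33 33
 33 31 30 32 35 49 64 71 73 74]
[110 113 114 114 107  84  50  32  34  34  30  34  35  33  35  30  33  32
  30  31  32  29  33  35  31  30  31  30  34  29  45  73  89  91  84  78
  74  75]
depth 0.28378317 [0.2825 0.2838 0.2839 0.285  0.2851]
rackrect ((312.95550537109375, 158.91246032714844), (69.67156982421875, 56.652408599853516), 29.357751846313477)
big (285, 140) [ 0.4966 -0.1938  0.0668]
big (253, 224) [ 0.391  -0.2222  0.0982]
big (316, 25) [ 0.6303 -0.1434  0.0361]
big (267, 178) [ 0.45   -0.2032  0.0945]
handle [ 0.498  -0.2515  0.206 ]
handle [ 0.4966 -0.2526  0.206 ]
```

```bash
python3 -m inch '[[0,0,-50,0,0,0],[0,0,-95,0,0,0],[0,0,-130,0,0,0],[0,0,-150,0,0,0],[0,0,-153,0,0,0],[0,0,-153,0,0,0],[0,0,-153,0,0,0]]' && python3 -m inch '[[0,0,0,0,0,0],[0,0,0,0,0,0],[0,0,0,0,0,0],[0,0,0,0,0,0],[0,0,0,0,0,0],[0,0,0,0,0,0],[0,0,0,0,0,0],[0,0,0,0,0,0]]' 0 50
```

```text
time: 4.2
position: [0.4979, -0.2524, 0.1798]
tool_rot: [2.981, 0.989, 0.003]
ft_force: [-0.1, -0.8, -0.2]
grip_width: 0.997
grip_force: 0.0
time: 5.2
position: [0.497, -0.2524, 0.1786]
tool_rot: [-2.982, -0.988, 0.0]
ft_force: [0.0, -0.0, -0.8]
grip_width: 0.265
grip_force: 50.0
```

```bash
python3 -m inch '[[0,0,8,0,0,0],[0,0,18,0,0,0],[0,0,30,0,0,0],[0,0,50,0,0,0],[0,0,80,0,0,0],[0,0,120,0,0,0],[0,0,155,0,0,0],[0,0,155,0,0,0],[0,0,155,0,0,0],[0,0,155,0,0,0]]'
python3 look.py w3;python3 - <<'E'
from bench import ctrl
from h import *
for n in('scene','top'):
    im,d=ctrl.get_image(n);np.savez(f'pics/{n}3.npz',im=im,d=d,**ctrl.camera_params(n))
    if n=='scene':a=im[100:340,100:360]
    else:b=im
cv2.imwrite('pics/m3.png',np.vstack([np.hstack([cv2.resize(a,(400,370)),cv2.resize(b[130:290,270:443],(400,370))]),cv2.resize(load('w3')['im'][0:240,100:540],(800,230))])[:600,:,::-1])
E
```

```text
time: 6.45
position: [0.4964, -0.2521, 0.3323]
tool_rot: [-2.981, -0.988, 0.003]
ft_force: [0.4, 0.2, -1.5]
grip_width: 0.263
grip_force: 50.0
6.45 [ 0.49640735 -0.25207842  0.332284  ] [-2.98085834e+00 -9.87793395e-01  2.87974694e-03] [-0.39  0.11  0.89  1.56 -0.09  1.52 -0.43] [ 0.39  0.17 -1.53]
```

View pics/m3.png

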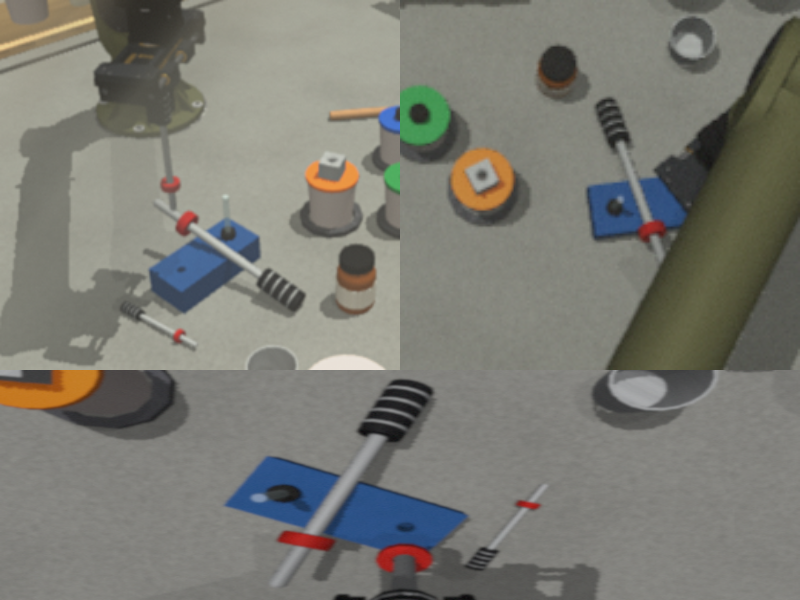

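The gauge is in the gripper and clear of the rack, and nothing else has been disturbed. Next it goes over the pot.

```bash
python3 -m inch '[[3,40,0,0,0,0],[6,90,0,0,0,0],[10,150,0,0,0,0],[14,205,0,0,0,0],[17,250,0,0,0,0],[19,280,0,0,0,0],[19,292,0,0,0,0],[19,292,0,0,0,0],[19,292,0,0,0,0],[19,292,0,0,0,0]]'
python3 look.py w4;python3 - <<'E'
from bench import ctrl
from h import *
np.set_printoptions(precision=4,suppress=True)
for n in('scene','top'):
    im,d=ctrl.get_image(n);np.savez(f'pics/{n}4.npz',im=im,d=d,**ctrl.camera_params(n))
    if n=='scene':a=im[140:230,270:360]
def cn(m,x0,y0,x1,y1):
    k=np.zeros_like(m);k[y0:y1,x0:x1]=m[y0:y1,x0:x1];return max(cv2.findContours(k,cv2.RETR_EXTERNAL,cv2.CHAIN_APPROX_NONE)[0],key=cv2.contourArea)
for n in('w3','w4'):
    f=load(n);hsv=cv2.cvtColor(f['im'],cv2.COLOR_RGB2HSV)
    r=cn(cv2.inRange(hsv,(0,150,70),(8,255,255)),295,150,350,240);e=cv2.minEnclosingCircle(r);print('ring',e,cv2.boundingRect(r),ray(f,e[0],.212),f['pos'])
w=load('w4')['im'][120:250,260:390]
cv2.imwrite('pics/m4.png',np.hstack([cv2.resize(a,(400,400)),cv2.resize(w,(400,400))])[:,:,::-1])
E
```

```text
time: 7.85
position: [0.516, 0.0378, 0.3337]
tool_rot: [2.983, 0.984, 0.0]
ft_force: [0.3, 0.5, -2.4]
grip_width: 0.261
grip_force: 50.0
7.85 [0.51603787 0.03778505 0.33372434] [2.98331655e+00 9.83987759e-01 2.97737894e-04] [-0.73 -0.01  0.61  1.64  0.01  1.51 -1.06] [ 0.31  0.47 -2.38]
ring ((321.9050598144531, 197.12025451660156), 15.120655059814453) (307, 182, 31, 29) [ 0.4966 -0.2519  0.212 ] [ 0.4964 -0.2521  0.3323]
ring ((321.9358825683594, 196.9871826171875), 15.589529991149902) (307, 182, 31, 29) [0.5164 0.0377 0.212 ] [0.516  0.0378 0.3337]
```

View pics/m4.png

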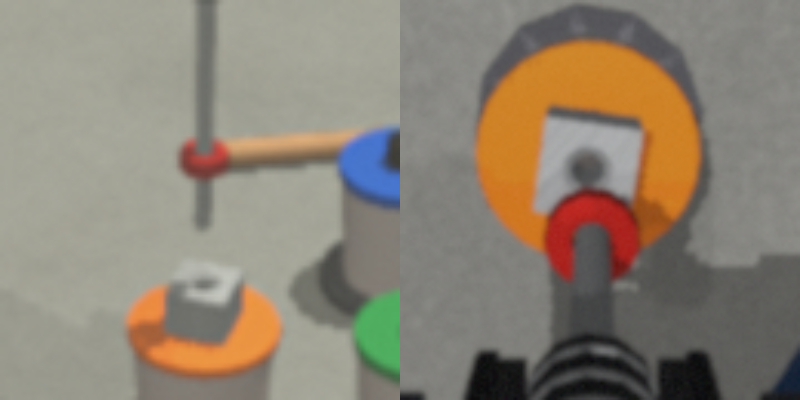

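The gauge now hangs above the guide. In the scene crop the tip is just above and slightly left of the hole. I'll measure the offset between hole and ring in the same wrist image, and cross-check it in the scene view.

Run:
```python
from h import *
from scipy.spatial.transform import Rotation as R
np.set_printoptions(precision=4,suppress=True)
f=load('w4')
g=f['im'].mean(2)[166:183,312:331];yy,xx=np.mgrid[166:183,312:331]
for th in(100,110,120):
    m=((g<th)&(yy<181)).astype(np.uint8);n,l,s,c=cv2.connectedComponentsWithStats(m);i=1+np.argmax(s[1:,4]);u=c[i]+[312,166];print(th,s[i],u,ray(f,u,.124)-ray(f,(321.94,197.),.212))
Rm=R.from_rotvec(f['rot']).as_matrix();print('cam in tool',Rm.T@(f['T'][:3,3]-f['pos']))
k=load('w1');print('w1 hole-TCP',(ray(k,(321.3,175.5),.124)-k['pos'])[:2])
# scene: axis of rod line & hole
s=load('scene4');im=s['im'];h=cv2.cvtColor(im,cv2.COLOR_RGB2HSV)
m=cv2.inRange(h,(0,150,70),(8,255,255));kk=np.zeros_like(m);kk[165:185,305:325]=m[165:185,305:325]
r=cv2.boundingRect(kk);M=cv2.moments(kk,True);print('ring scene',r,M['m10']/M['m00'],M['m01']/M['m00'])
for v in(150,155,160,182,186,188,190,192,194):
    print(v,im[v,305:330].mean(1).astype(int))
P=ray(f,(321.94,197.),.212);print(P)
for z in(.206,.165,.160): print(z,proj(s,[P[0],P[1],z]))
```

```text
100 [ 4  5 10 10 78] [320.3974 175.0897] [-0.0007  0.0019 -0.088 ]
110 [ 3  4 11 11 94] [320.3617 174.9255] [-0.0005  0.002  -0.088 ]
120 [  3   3  12  12 113] [320.2566 174.6372] [-0.0003  0.0023 -0.088 ]
cam in tool [ 0.0775  0.0007 -0.1475]
w1 hole-TCP [0.0002 0.001 ]
ring scene (312, 173, 9, 4) 316.65 174.9
150 [157 158 158 156 157 157 156 156 150 127 112 108 111 132 155 161 159 159
 159 157 157 158 159 159 158]
155 [155 157 158 155 155 153 154 156 146 120 109 107 116 139 156 157 156 156
 157 157 156 157 156 156 157]
160 [159 158 156 157 156 154 156 154 145 122 110 110 115 137 153 155 154 155
 155 153 154 154 155 156 156]
182 [158 159 157 157 159 160 160 162 150 119 108 106 122 155 160 160 159 161
 158 157 158 159 160 160 160]
186 [159 160 161 160 161 161 162 160 148 118 106 106 123 156 161 159 157 158
 158 158 158 159 159 160 162]
188 [160 161 160 161 160 161 161 157 140 114 109 110 133 158 162 162 159 160
 161 160 160 159 159 159 159]
190 [158 159 160 160 159 157 157 157 145 119 110 115 136 160 162 162 160 159
 160 160 161 162 160 159 160]
192 [157 159 159 160 161 159 159 160 157 153 149 154 159 161 160 161 161 161
 160 159 161 162 161 160 160]
194 [159 159 160 159 160 160 159 159 159 159 160 157 158 157 159 160 161 160
 160 160 160 161 161 159 160]
[0.5164 0.0377 0.212 ]
0.206 [315.8121 175.831 ]
0.165 [315.5538 189.7882]
0.16 [315.5229 191.4556]
```

```bash
python3 -m inch '[[-0.5,2,-10,0,0,0],[-0.5,2,-20,0,0,0],[-0.5,2,-26,0,0,0],[-0.5,2,-30,0,0,0],[-0.5,2,-33,0,0,0],[-0.5,2,-35,0,0,0],[-0.5,2,-36,0,0,0],[-0.5,2,-37,0,0,0],[-0.5,2,-38,0,0,0],[-0.5,2,-39,0,0,0],[-0.5,2,-40,0,0,0]]'
python3 -m inch '[[0,0,-1,0,0,0],[0,0,-2,0,0,0],[0,0,-3,0,0,0],[0,0,-3,0,0,0]]'; python3 -m inch '[[0,0,-1,0,0,0],[0,0,-2,0,0,0],[0,0,-3,0,0,0],[0,0,-3,0,0,0]]'
```

```text
time: 9.38
position: [0.5155, 0.0414, 0.2936]
tool_rot: [2.982, 0.988, 0.0]
ft_force: [-0.6, -0.6, -0.9]
grip_width: 0.26
grip_force: 50.0
time: 9.88
position: [0.5155, 0.0413, 0.2905]
tool_rot: [2.982, 0.988, 0.0]
ft_force: [0.5, -1.7, -2.2]
grip_width: 0.266
grip_force: 50.0
time: 10.38
position: [0.5155, 0.0414, 0.2875]
tool_rot: [2.982, 0.988, -0.0]
ft_force: [1.5, -0.7, -2.0]
grip_width: 0.262
grip_force: 50.0
```

```bash
python3 -m inch '[[0,0,-2,0,0,0],[0,0,-4,0,0,0],[0,0,-6,0,0,0],[0,0,-8,0,0,0],[0,0,-10,0,0,0],[0,0,-10,0,0,0]]';python3 -m inch '[[0,0,-2,0,0,0],[0,0,-4,0,0,0],[0,0,-6,0,0,0],[0,0,-8,0,0,0],[0,0,-10,0,0,0],[0,0,-12,0,0,0],[0,0,-14,0,0,0],[0,0,-14,0,0,0]]'
```

```text
time: 11.12
position: [0.5154, 0.0414, 0.2773]
tool_rot: [2.982, 0.988, -0.001]
ft_force: [1.2, -1.5, -1.7]
grip_width: 0.268
grip_force: 50.0
time: 12.12
position: [0.5154, 0.0414, 0.2633]
tool_rot: [2.982, 0.988, -0.0]
ft_force: [0.3, -2.2, -2.0]
grip_width: 0.262
grip_force: 50.0
```

```bash
python3 -m inch '[[0,0,-2,0,0,0],[0,0,-4,0,0,0],[0,0,-6,0,0,0],[0,0,-7,0,0,0],[0,0,-8,0,0,0],[0,0,-9,0,0,0],[0,0,-10,0,0,0],[0,0,-12,0,0,0],[0,0,-14,0,0,0],[0,0,-14,0,0,0]]';python3 -m inch '[[0,0,-2,0,0,0],[0,0,-4,0,0,0],[0,0,-6,0,0,0],[0,0,-8,0,0,0],[0,0,-10,0,0,0],[0,0,-12,0,0,0],[0,0,-14,0,0,0],[0,0,-16,0,0,0],[0,0,-18,0,0,0],[0,0,-20,0,0,0],[0,0,-22,0,0,0],[0,0,-22,0,0,0]]'
```

```text
time: 13.38
position: [0.5155, 0.0414, 0.2492]
tool_rot: [2.982, 0.988, -0.0]
ft_force: [1.4, -1.4, 1.4]
grip_width: 0.267
grip_force: 50.0
time: 14.88
position: [0.5155, 0.0414, 0.2272]
tool_rot: [2.982, 0.988, -0.0]
ft_force: [1.9, -2.5, 1.2]
grip_width: 0.265
grip_force: 50.0
```

```bash
cat > chk.py <<'E'
from bench import ctrl
s=ctrl.get_state();print(round(s['time'],2),s['position'][2].round(4),s['ft_force'].round(1));raise SystemExit(int(s['ft_force'][2]>4))
E
python3 -m inch '[[0,0,-1,0,0,0],[0,0,-2,0,0,0],[0,0,-3,0,0,0],[0,0,-4,0,0,0],[0,0,-5,0,0,0],[0,0,-5,0,0,0]]' 0 14
python3 -m inch '[[0,0,-0.5,0,0,0]]' && python3 chk.py && python3 -m inch '[[0,0,-0.5,0,0,0]]' | grep ft && python3 chk.py && python3 -m inch '[[0,0,-0.5,0,0,0]]' | grep ft && python3 chk.py && python3 -m inch '[[0,0,-0.5,0,0,0]]' | grep ft && python3 chk.py && python3 -m inch '[[0,0,-0.5,0,0,0]]' | grep ft && python3 chk.py && python3 -m inch '[[0,0,-0.5,0,0,0]]' | grep ft && python3 chk.py && python3 -m inch '[[0,0,-0.5,0,0,0]]' | grep ft && python3 chk.py && python3 -m inch '[[0,0,-0.5,0,0,0]]' | grep ft && python3 chk.py
```

```text
time: 15.62
position: [0.5154, 0.0415, 0.2224]
tool_rot: [2.982, 0.988, -0.0]
ft_force: [0.8, -1.8, 2.7]
grip_width: 0.266
grip_force: 14.0
time: 15.75
position: [0.5155, 0.0415, 0.2221]
tool_rot: [-2.982, -0.988, 0.0]
ft_force: [0.4, -1.6, 3.6]
grip_width: 0.273
grip_force: 14.0
15.75 0.2221 [ 0.4 -1.6  3.6]
ft_force: [1.7, -2.5, 3.2]
15.88 0.2216 [ 1.7 -2.5  3.2]
ft_force: [0.6, -2.4, 3.2]
16.0 0.2211 [ 0.6 -2.4  3.2]
ft_force: [1.3, -2.1, 3.5]
16.12 0.2206 [ 1.3 -2.1  3.5]
ft_force: [0.9, -1.4, 3.0]
16.25 0.2201 [ 0.9 -1.4  3. ]
ft_force: [1.5, -1.9, 2.5]
16.38 0.2196 [ 1.5 -1.9  2.5]
ft_force: [0.7, -1.7, 3.0]
16.5 0.2191 [ 0.7 -1.7  3. ]
ft_force: [1.1, -1.8, 3.7]
16.62 0.2185 [ 1.1 -1.8  3.7]
```

```bash
python3 look.py w5
python3 - <<'E'
from h import *
a,b,c=load('w3'),load('w4'),load('w5')
for f in(a,b,c):
    g=f['im'].mean(2)
    print([round(float(np.median(f['d'][v-1:v+2,316:328])),4) for v in range(215,275,5)]);print(g[205:275:3,322].astype(int))
cv2.imwrite('pics/m5.png',np.hstack([cv2.resize(f['im'][140:300,240:400],(400,400)) for f in(b,c)])[:,:,::-1])
E
```

```text
16.625 [0.51547788 0.04149042 0.21854741] [ 2.98209973e+00  9.88069520e-01 -6.41621241e-05] [-0.72  0.04  0.61  1.82 -0.02  1.29 -1.04] [ 1.09 -1.78  3.66]
[0.2258, 0.2162, 0.2064, 0.1791, 0.1723, 0.1645, 0.16, 0.1531, 0.1493, 0.143, 0.1401, 0.1359]
[80 80 80 70 66 65 65 64 31 84 42 26 73 16 23 73 18 19 60 53 18 15 34 40]
[0.2261, 0.2164, 0.2069, 0.1792, 0.1724, 0.164, 0.1599, 0.153, 0.1488, 0.1434, 0.14, 0.1359]
[83 84 83 81 68 68 68 67 25 78 41 29 75 17 30 76 18 23 62 54 26 22 37 36]
[0.2263, 0.2167, 0.207, 0.1792, 0.1722, 0.1641, 0.1601, 0.153, 0.149, 0.1431, 0.1398, 0.1357]
[87 87 86 84 69 70 70 70 27 83 42 27 73 21 27 78 17 15 60 55 18 22 33 38]
```

View pics/m5.png

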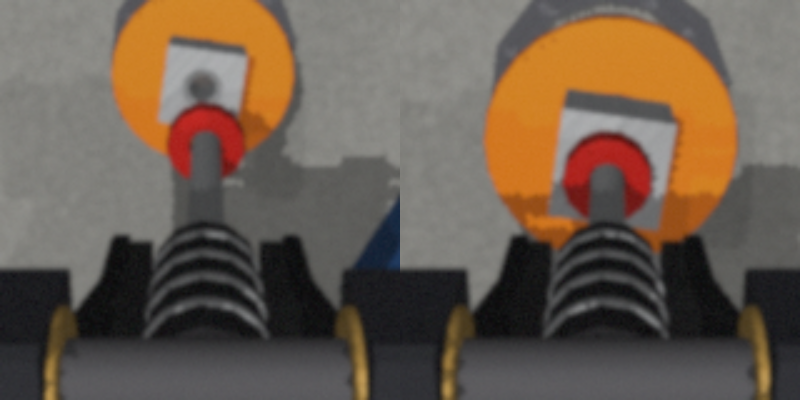

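The handle hasn't slipped in the grip and the ring sits on the guide, so the steady ~3 N is drag. I'll keep feeling downward.

```bash
sed -i 's/>4)/>5.5)/' chk.py
python3 -m inch '[[0,0,-0.5,0,0,0]]' >o && python3 chk.py && python3 -m inch '[[0,0,-0.5,0,0,0]]' >o && python3 chk.py && python3 -m inch '[[0,0,-0.5,0,0,0]]' >o && python3 chk.py && python3 -m inch '[[0,0,-0.5,0,0,0]]' >o && python3 chk.py && python3 -m inch '[[0,0,-0.5,0,0,0]]' >o && python3 chk.py && python3 -m inch '[[0,0,-0.5,0,0,0]]' >o && python3 chk.py && python3 -m inch '[[0,0,-0.5,0,0,0]]' >o && python3 chk.py && python3 -m inch '[[0,0,-0.5,0,0,0]]' >o && python3 chk.py && python3 -m inch '[[0,0,-0.5,0,0,0]]' >o && python3 chk.py && python3 -m inch '[[0,0,-0.5,0,0,0]]' >o && python3 chk.py && python3 -m inch '[[0,0,-0.5,0,0,0]]' >o && python3 chk.py && python3 -m inch '[[0,0,-0.5,0,0,0]]' >o && python3 chk.py && python3 -m inch '[[0,0,-0.5,0,0,0]]' >o && python3 chk.py && python3 -m inch '[[0,0,-0.5,0,0,0]]' >o && python3 chk.py && python3 -m inch '[[0,0,-0.5,0,0,0]]' >o && python3 chk.py && python3 -m inch '[[0,0,-0.5,0,0,0]]' >o && python3 chk.py && python3 -m inch '[[0,0,-0.5,0,0,0]]' >o && python3 chk.py && python3 -m inch '[[0,0,-0.5,0,0,0]]' >o && python3 chk.py && python3 -m inch '[[0,0,-0.5,0,0,0]]' >o && python3 chk.py && python3 -m inch '[[0,0,-0.5,0,0,0]]' >o && python3 chk.py
```

```text
16.8 0.2182 [-0.4 -2.6  6.4]
```

```bash
python3 -m inch '[[0,0,0,0,0,0],[0,0,0,0,0,0]]';python3 chk.py
```

```text
time: 17.05
position: [0.5155, 0.0415, 0.2182]
tool_rot: [2.982, 0.988, 0.0]
ft_force: [0.8, -1.5, 4.7]
grip_width: 0.27
grip_force: 14.0
17.05 0.2182 [ 0.8 -1.5  4.7]
```

```bash
sed -i 's/>5.5)/>8)/' chk.py
python3 -m inch '[[0,0,-0.3,0,0,0]]' >o && python3 chk.py && python3 -m inch '[[0,0,-0.3,0,0,0]]' >o && python3 chk.py && python3 -m inch '[[0,0,-0.3,0,0,0]]' >o && python3 chk.py && python3 -m inch '[[0,0,-0.3,0,0,0]]' >o && python3 chk.py && python3 -m inch '[[0,0,-0.3,0,0,0]]' >o && python3 chk.py && python3 -m inch '[[0,0,-0.3,0,0,0]]' >o && python3 chk.py
```

```text
17.18 0.2181 [ 0.6 -1.4  7.3]
17.3 0.2181 [-0.2 -1.6  8. ]
```

Contact: the TCP height holds at 0.2181 while the force climbs, at about 78 mm depth and within the stated range. I'll lean in to about 10 N (fz around 13 N, including the drag).

```bash
sed -i 's/>8)/>12)/' chk.py
python3 -m inch '[[0,0,-0.3,0,0,0],[0,0,-0.3,0,0,0]]' - 25 >o && python3 chk.py && python3 -m inch '[[0,0,-0.3,0,0,0]]' >o && python3 chk.py && python3 -m inch '[[0,0,-0.3,0,0,0]]' >o && python3 chk.py && python3 -m inch '[[0,0,-0.3,0,0,0]]' >o && python3 chk.py;  python3 -m inch '[[0,0,0,0,0,0],[0,0,0,0,0,0],[0,0,0,0,0,0]]'|grep -E 'pos|ft'
```

```text
17.55 0.2181 [-1.4 -1.6  8.1]
17.68 0.218 [-0.6 -2.  11.4]
17.8 0.218 [-0.7 -2.7 11. ]
17.93 0.218 [-1.3 -1.7 13.2]
position: [0.516, 0.0417, 0.218]
ft_force: [-1.3, -0.9, 12.2]
```

```bash
python3 -m inch '[[0,0,0,0,0,0],[0,0,0,0,0,0],[0,0,0,0,0,0]]'|grep -E 'pos|ft'; python3 -m inch '[[0,0,0.4,0,0,0],[0,0,0.8,0,0,0],[0,0,0.8,0,0,0],[0,0,0.8,0,0,0]]'|grep -E 'pos|ft';python3 -m inch '[[0,0,0,0,0,0],[0,0,0,0,0,0],[0,0,0,0,0,0],[0,0,0,0,0,0],[0,0,0,0,0,0],[0,0,0,0,0,0],[0,0,0,0,0,0],[0,0,0,0,0,0]]' 87 ; python3 -m inch '[[0,0,20,0,0,0],[0,0,50,0,0,0],[0,0,90,0,0,0],[0,0,110,0,0,0],[0,0,110,0,0,0],[0,0,110,0,0,0]]'
python3 look.py w6
python3 - <<'E'
from bench import ctrl
from h import *
for n in('scene',):
    im,d=ctrl.get_image(n);np.savez(f'pics/{n}6.npz',im=im,d=d,**ctrl.camera_params(n))
cv2.imwrite('pics/m6.png',np.hstack([cv2.resize(im[120:260,250:390],(400,400)),cv2.resize(load('w6')['im'][100:300,220:420],(400,400))])[:,:,::-1])
E
```

```text
position: [0.516, 0.0417, 0.218]
ft_force: [-1.4, -1.7, 12.8]
position: [0.5159, 0.0417, 0.218]
ft_force: [0.2, -1.9, 7.7]
time: 20.18
position: [0.5155, 0.0415, 0.2171]
tool_rot: [2.982, 0.988, 0.0]
ft_force: [-0.5, 0.3, 0.6]
grip_width: 0.982
grip_force: 0.0
time: 20.92
position: [0.515, 0.0414, 0.326]
tool_rot: [-2.982, -0.988, 0.003]
ft_force: [0.2, 0.4, -0.0]
grip_width: 0.999
grip_force: 0.0
20.925 [0.51499756 0.04144708 0.32595034] [-2.98211240e+00 -9.88049185e-01  2.52049333e-03] [-0.73 -0.01  0.6   1.65  0.01  1.5  -1.06] [ 0.19  0.39 -0.01]
```

View pics/m6.png

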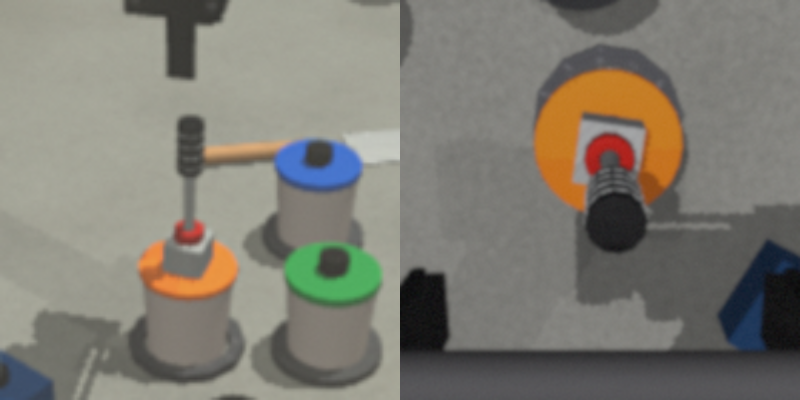

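The gauge stands upright and released. Its ring rests on the guide, at (190,232) in the scene crop, and it stopped hard at about 78 mm under a steady ~10 N push. I'm handing the job in.

```bash
python3 -c "
from bench import ctrl
print(ctrl.close_job())"
```

```text
the job is handed in; nothing more can be done
None
```

The job is handed in (no verdict returned): the gauge stands released and upright in the orange-lidded pot, ring on the guide, after being leaned on with about 10 N at roughly 78 mm depth; the two loose look-alike gauges toppled during the run without my seeing the arm touch them.

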